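# Clear the scale and make up a batch of brass by weight

## Task

Someone left a block plane on the pan of the spring scale: take it off and lay it flat on the cork mat. Then feed brass bars from the deck onto the pan, beside the part-filled blue tin that stays there, until the red needle rests inside the green band; the bars look alike but differ in weight. Leave every bar lying flat, either right down on the pan or still on the deck, and do not disturb the screwdriver or the glue bottle.

Things in the scene. Friction and masses are not known exactly. Their poses are not given: they have to be found in the camera images.
- scale: Green spring scale, fixed. Origin on the table under the edge where the feed deck (-y side) meets the pan (+y side). The aluminium deck is 166 mm wide between side rails 14 mm high, spans y=-182 to 0 mm, open at its -y end, top 60 mm above the table.
- deck_edge (a point): Middle of the deck's edge next to the pan, on the deck's top surface.
- pan_mid (a point): Middle of the bar area on the steel pan's top. The pan is 172 mm wide (x); its bar area is 166 mm long (y) and ends at a cross lip 8 mm high, beyond which the tin stands. Pan top 58.5 mm above the table when empty; it sinks 8.2 mm per kg on a spring, 20 mm at most.
- dial_face (a point): Centre of the scale's white dial, 100 mm wide, facing up and towards the scale's +x; 85 mm above the table, its top 117 mm.
- needle (a joint): Red needle of the dial, rad: 0 with an empty pan, about 0.82 per kg, turning clockwise as seen facing the dial. The green band runs from 0.95 to 1.30.
- bar1: One of four brass box-section bars with black end caps, 150 x 36 x 24 mm (own x, y, z), 0.25 to 0.4 kg (bars differ). Origin at the centre of its underside. They lie across the deck in a row along the scale's y, bar1 nearest the pan, bar4 last, a few mm apart. A bar pushed off the deck can hang up, leaning or pinched level between its neighbours, clear of the pan; a light press drops it.
- bar2: One of four brass box-section bars with black end caps, 150 x 36 x 24 mm (own x, y, z), 0.25 to 0.4 kg (bars differ). Origin at the centre of its underside. They lie across the deck in a row along the scale's y, bar1 nearest the pan, bar4 last, a few mm apart. A bar pushed off the deck can hang up, leaning or pinched level between its neighbours, clear of the pan; a light press drops it.
- bar3: One of four brass box-section bars with black end caps, 150 x 36 x 24 mm (own x, y, z), 0.25 to 0.4 kg (bars differ). Origin at the centre of its underside. They lie across the deck in a row along the scale's y, bar1 nearest the pan, bar4 last, a few mm apart. A bar pushed off the deck can hang up, leaning or pinched level between its neighbours, clear of the pan; a light press drops it.
- bar4: One of four brass box-section bars with black end caps, 150 x 36 x 24 mm (own x, y, z), 0.25 to 0.4 kg (bars differ). Origin at the centre of its underside. They lie across the deck in a row along the scale's y, bar1 nearest the pan, bar4 last, a few mm apart. A bar pushed off the deck can hang up, leaning or pinched level between its neighbours, clear of the pan; a light press drops it.
- plane: Block plane lying on the pan: dark steel body 140 x 50 x 30 mm (own x, y, z) with parallel sides, brass cap and small wooden knob rising to 48 mm. Origin at the centre of its sole. About 0.6 kg.
- mat: Cork mat, fixed, 200 x 130 x 4 mm (own x, y, z). Origin at the centre of its underside, on the table.
- tin: Closed blue round tin, 76 mm across, 40 mm high, standing on the far end of the pan beyond the lip, with an unknown weight of brass fittings inside (0.15 to 1 kg). Origin at the centre of its underside.
- screwdriver: Bystander: screwdriver, 200 mm, lying on the table.
- glue: Bystander: yellow glue bottle, 56 mm across, 130 mm high, standing.

How it is judged:
On the way, in this order (a step that is already met when the one before it is completed fails the run):
1. the block plane lies flat and released on the cork mat (x of plane in the frame of mat between -0.1 and 0.1 m and y of plane in the frame of mat between -0.065 and 0.065 m and height (world z) of plane between 0.001 and 0.009 m and angle between plane's own z axis and vertical below 0.08 rad and linear speed of plane below 0.02 m/s and contact force between plane and the fingers below 0.1 N), for 0.2 s.
2. then the needle comes to rest in the green band (value of joint needle between 0.95 and 1.3 rad and velocity of joint needle between -0.1 and 0.1 rad/s), for 0.3 s.
At the end, for the whole second after the job is handed in: The needle rests between 0.95 and 1.30 rad; the plane lies flat (0.08 rad), its centre over the cork mat; every bar lies flat (0.12 rad) and still, on the deck or right down on the pan (within 3 mm), none hung up or fallen; the tin stands in its place on the pan (value of joint needle between 0.95 and 1.3 rad and x of plane in the frame of mat between -0.1 and 0.1 m and y of plane in the frame of mat between -0.065 and 0.065 m and height (world z) of plane between 0.001 and 0.009 m and angle between plane's own z axis and vertical below 0.08 rad and linear speed of each of plane, bar1, bar2, bar3, bar4 below 0.02 m/s and angle between tin's own z axis and vertical below 0.1 rad and y of tin in the frame of scale between 0.19 and 0.26 m and z of each of tin, bar1, bar2, bar3, bar4 in the frame of scale above 0.035 m and angle between each of bar1, bar2, bar3, bar4's own z axis and vertical below 0.12 rad and x of bar1 in the frame of scale between -0.06 and 0.06 m and y of bar1 in the frame of scale between -0.182 and 0.17 m and (y of bar1 in the frame of scale below 0 m or z of bar1 in the frame of pan_mid below 0.003 m) and x of bar2 in the frame of scale between -0.06 and 0.06 m and y of bar2 in the frame of scale between -0.182 and 0.17 m and (y of bar2 in the frame of scale below 0 m or z of bar2 in the frame of pan_mid below 0.003 m) and x of bar3 in the frame of scale between -0.06 and 0.06 m and y of bar3 in the frame of scale between -0.182 and 0.17 m and (y of bar3 in the frame of scale below 0 m or z of bar3 in the frame of pan_mid below 0.003 m) and x of bar4 in the frame of scale between -0.06 and 0.06 m and y of bar4 in the frame of scale between -0.182 and 0.17 m and (y of bar4 in the frame of scale below 0 m or z of bar4 in the frame of pan_mid below 0.003 m)); the robot touches nothing.
It fails at once if the screwdriver or the glue bottle is shifted by more than 30 mm (distance of any of screwdriver, glue from where it was at the start of the episode above 0.03 m).
It also fails if it takes over 72 s, if anything falls off the work surface, if the arm or the gripper's body presses on something with over 40 N, if the wrist force passes 120 N, or if a joint passes its speed limit or range.

## Robot

A 6-joint arm with a two-finger parallel gripper is mounted at the origin on the work surface. World frame = base frame: x ahead of the robot, y to its left, z up, the work surface at z = 0. Lengths are in m, angles in rad, forces in N, time in s.
With the tool pointing down it reaches from about 0.3 to 0.775 m from the base axis. Payload 14.6 kg.
Tool frame: the origin (TCP) lies at the very end of the fingers, on their centre line; the grasp point (between the pads) lies 19 mm behind it; z points along the fingers, y is the line along which they close (so a half turn about z gives the same grasp; the last joint's range is limited). The gripper opens to 94 mm and grips with 3 to 60 N. Pads are 16 mm wide; open, the fingers measure 119 mm over their backs; the gripper's body (75 mm by 177 mm) begins 78 mm behind the grasp point.
Start: joints at [-1.361, 0.3, 1.521, -0, 1.321, -0.067], TCP at [0.15, -0.529, 0.205] pointing down, gripper open.
Joint ranges: [-3.03, 3.03], [-0.79, 2.21], [0.23, 2.52], [-1.04, 4.18], [0, 3.07], [-2.55, 2.55]. Speed limits (rad/s): [2.22, 2.22, 2.57, 3.14, 3.14, 3.14].

## Interface

Orientations are given as [roll, pitch, yaw] about the fixed x, y, z axes, in that order (R = Rz(yaw) Ry(pitch) Rx(roll)).
In Python, from station import ctrl gives the robot as it stands.
- The arm moves only by the tool carry_out, never from a script. Its argument "motion" is text: rows parted by semicolons, each of 7 numbers parted by spaces: the shift along the world's x, y, z in m, then the turn, a rotation vector about the world's x, y, z in degrees, then the closure in counts, from 0 (fully open) to 255 (shut). In form: dx dy dz wx wy wz hand; .... A call has 1 to 20 rows; each row shifts and turns the commanded pose from where the row before left it; what a row does not reach is not made up. A row lasts 1/12 s, in which the tool goes at most 41.7 mm and 7.16 degrees, less where a joint would pass 70% of its speed; a pose out of reach is approached as far as the arm can. A call is refused whole if a number of a shift passes 0.0417 or a number of a turn 7.16, either way. A call with a gripper value outside its range is refused whole. The fingers move at their own pace and stop on an object; "grip_force" is the grip in N (left out, the last holds). Time passes only in rows, so rows that do not move let the fingers close. It gives the time, the measured TCP pose, the force, the opening and the grip force at its end, in the units of the state.
- ctrl.get_obs(): the state, without advancing time (a new reading comes with each control period).
- ctrl.camera(name): name is "scene" or "top"; returns a dict with "pixels" (420x560x3 uint8, red, green, blue), "range_z" (420x560 float32, m along the optical axis (not along the pixel's ray), 0 where there is no reading), "K" (3x3 intrinsics, pixels), "dist" ([k1, k2, p1, p2, k3] as OpenCV has them; the pictures are not rectified), "position" and "attitude" of the camera in the world. Camera axes: x right, y up, looking along -z (the intrinsics and any distortion apply to the point x, -y, -z); pixel columns grow to the right and rows downward; lengths in m; the calibration is good to about 2 mm. A picture is of the moment at which its call begins.
- ctrl.hand_in(): hands the job in; it is judged then, once.
The state is a dict: "time_s": time; "qpos": joint angles; "joint_vel": joint speeds; "tau": joint torques, N m; "ee_pos": TCP position; "eef_rot": TCP orientation; "force": force on the tool from outside, world axes, zero at the start; "moment": the same for the moment, N m; "grip_width": finger opening in m; "grip_force": force on a finger pad.
Only numpy, scipy, OpenCV 4.12 (cv2) and the standard library are available. Lean on these libraries where they do the work, as an engineer would, in place of code of your own. Each camera call takes 0.05 s, during which the arm holds its last target. There are 200 camera calls.

## Working session

There is one attempt and no reset: what is moved stays moved. The work goes in short steps, Python scripts to look and compute and a tool call to move; the robot and the scene stay as the last step left them, time stands still between calls to the robot, and variables do not carry over. Pictures are saved under pics/ and viewed, at most 10 in all, crops included, and the job is handed in when it is done.

Besides the shell and the picture viewer there is one more tool, called after ">>>" in YAML: its name, and indented under it one key for each argument. carry_out: Moves the arm, as the interface text tells. Its arguments: {"type":"object","properties":{"motion":{"type":"string"},"grip_force":{"type":"number"}},"required":["motion"]}

```bash
mkdir -p pics && cat > h.py <<'E'
import numpy as np, cv2, sys
from scipy.spatial.transform import Rotation as R
from station import ctrl
def att(c):
    a=np.array(c["attitude"],float)
    if a.shape==(3,3): return a
    return R.from_euler('xyz',a).as_matrix() if a.size==3 else R.from_quat(a).as_matrix()
def snap(name,f=None):
    c=ctrl.camera(name)
    if f: cv2.imwrite(f,c["pixels"][:,:,::-1])
    return c
def cloud(c):
    h,w=c["range_z"].shape
    u,v=np.meshgrid(np.arange(w),np.arange(h))
    p=cv2.undistortPoints(np.stack([u.ravel(),v.ravel()],1).astype(np.float64)[:,None],np.array(c["K"],float),np.array(c["dist"],float))[:,0]
    z=c["range_z"].ravel()
    P=np.stack([p[:,0]*z,-p[:,1]*z,-z],1)
    W=P@att(c).T+np.array(c["position"])
    W[z==0]=np.nan
    return W.reshape(h,w,3)
E
python3 - <<'E'
from h import *
for n in("top","scene"):
    c=snap(n,f"pics/{n}0.png"); print(n,c["position"],c["attitude"],c["dist"])
    W=cloud(c); np.save(f"{n}0.npy",W); print(W[::70,::80].round(3).tolist()[3])
o=ctrl.get_obs(); print({k:np.round(v,3).tolist() for k,v in o.items()})
E
```

```text
top [0.40129187 0.02140615 1.27373811] [ 0.08867262  0.0100082  -1.57328283] [-0.09533331  0.          0.          0.          0.        ]
[[0.534, 1.047, -0.426], [0.501, 0.561, -0.003], [0.496, 0.329, 0.048], [0.495, 0.122, 0.056], [0.492, -0.078, 0.083], [0.498, -0.297, 0.002], [0.497, -0.514, 0.002]]
scene [ 1.30055293 -0.39568949  0.91980826] [ 0.80131407 -0.00470626  1.04747566] [-0.04874978  0.          0.          0.          0.        ]
[[0.136, -0.583, 0.065], [0.168, -0.395, 0.004], [0.276, -0.196, -0.001], [0.473, -0.036, 0.085], [0.588, 0.132, 0.101], [0.616, 0.391, 0.003], [0.784, 0.497, 0.09]]
{'time_s': 0.1, 'qpos': [-1.361, 0.3, 1.522, -0.0, 1.321, -0.067], 'joint_vel': [-0.002, -0.003, -0.002, -0.0, 0.002, -0.001], 'tau': [0.002, -53.264, -35.328, 0.071, 0.023, -0.0], 'ee_pos': [0.15, -0.529, 0.205], 'eef_rot': [-3.141, -0.0, 0.277], 'force': [0.191, 0.62, -0.557], 'moment': [0.006, -0.027, 0.085], 'grip_force': 0.0, 'grip_width': 0.094}
```

View pics/top0.png

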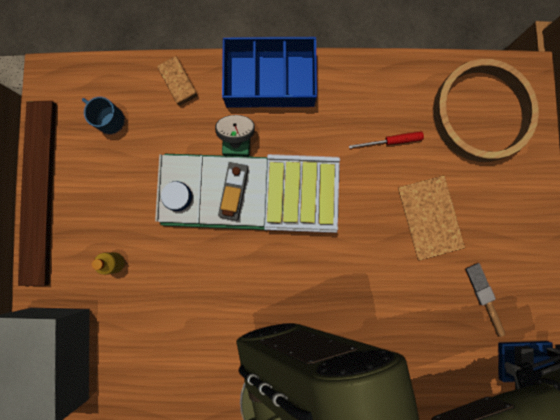

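View pics/scene0.png

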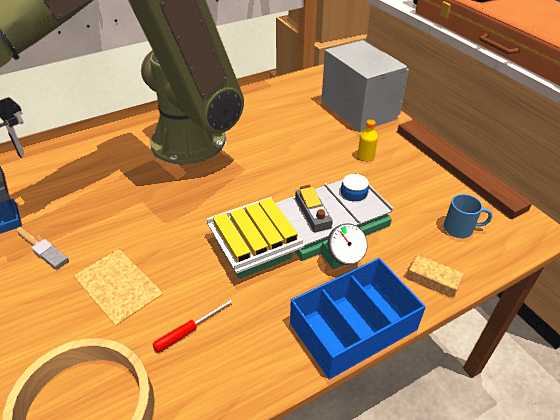

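The top view shows the plane at (234,191), the mat at (432,218), the bars at x=268–336 and y=162–225, the tin at (176,196), the dial at (236,130), the screwdriver at (386,141) and the glue bottle at (105,263). The scale axes lie nearly along the world axes.

```bash
cat >> h.py <<'E'
def box(pts):
    (cx,cy),(w,h),a=cv2.minAreaRect(pts.astype(np.float32)); a=a if w>=h else a+90
    return np.round([cx,cy,max(w,h),min(w,h),(a+90)%180-90],4)
E
python3 - <<'E'
from h import *
W=np.load("top0.npy"); im=cv2.imread("pics/top0.png"); hsv=cv2.cvtColor(im,cv2.COLOR_BGR2HSV)
def comps(m,r,amin):
    M=np.zeros(m.shape,np.uint8); x0,x1,y0,y1=r; M[y0:y1,x0:x1]=m[y0:y1,x0:x1]
    n,l,s,c=cv2.connectedComponentsWithStats(M)
    for i in range(1,n):
        if s[i,4]>amin:
            k=l==i; P=W[k]; P=P[~np.isnan(P[:,0])]
            print(s[i,:5],"box",box(P[:,:2]),"z",np.percentile(P[:,2],[5,50,95]).round(3))
H,S,V=[hsv[...,i] for i in range(3)]
print("bars");comps((H>24)&(H<36)&(S>90)&(V>120),(255,345,150,235),100)
print("mat");comps((V>0)&(np.abs(W[...,2]-0.004)<.03)&(S<165)&(V>150),(395,470,170,265),300)
print("plane");comps((W[...,2]>.07)&(W[...,2]<.12),(205,262,150,235),80)
print("dial");comps((W[...,2]>.05),(210,262,112,152),80)
print("tin");comps((W[...,2]>.075),(158,200,170,220),80)
print("scale all");comps((W[...,2]>.045),(150,345,153,235),80)
print("pan z",W[175,215],W[215,258],W[160,300],W[222,245])
print("glue");comps((W[...,2]>.03),(85,130,240,280),30)
# plane top profile
print(W[165:222:5,234].round(3).tolist())
s=cv2.imread("pics/scene0.png")
cv2.imwrite("pics/z0.png",np.hstack([cv2.resize(s[215:275,315:375],(400,400),interpolation=cv2.INTER_CUBIC),cv2.resize(im[150:235,200:285],(400,400),interpolation=cv2.INTER_CUBIC)]))
E
```

```text
bars
[267 162  17  60 829] box [ 0.5386  0.0333  0.1478  0.0349 -2.8119] z [0.08  0.084 0.088]
[283 162  17  60 852] box [ 0.5388 -0.0065  0.1492  0.0365 -3.422 ] z [0.08  0.084 0.088]
[301 162  16  61 839] box [ 0.5402 -0.0495  0.1538  0.0348 -2.8827] z [0.08  0.084 0.088]
[319 164  16  60 859] box [ 0.5339 -0.0943  0.1488  0.0351 -1.9742] z [0.079 0.084 0.088]
mat
[ 399  176   66   84 3242] box [ 0.4796 -0.3806  0.2012  0.1324 14.3287] z [0.    0.004 0.008]
plane
[ 218  162   31   58 1131] box [  0.542    0.1386   0.1406   0.0507 -10.8023] z [0.077 0.084 0.098]
dial
[ 215  115   40   37 1063] box [  0.6949   0.135    0.0992   0.0957 -89.7756] z [0.051 0.089 0.113]
tin
[161 181  30  30 702] box [ 0.5296  0.281   0.0739  0.0719 -7.0254] z [0.079 0.09  0.094]
scale all
[  155   154   185    79 12606] box [ 0.5437  0.1052  0.4639  0.1911 87.5394] z [0.048 0.062 0.091]
pan z [0.58565893 0.18746985 0.04965707] [0.48258033 0.07702422 0.05006273] [ 0.62101041 -0.0299744   0.06367222] [0.46502923 0.11020027 0.04737846]
glue
[ 92 252  29  23 533] box [ 0.3608  0.4566  0.0552  0.0521 10.908 ] z [0.043 0.09  0.131]
[[0.606, 0.136, 0.084], [0.591, 0.134, 0.096], [0.579, 0.135, 0.089], [0.568, 0.135, 0.082], [0.556, 0.136, 0.079], [0.542, 0.134, 0.093], [0.53, 0.135, 0.088], [0.517, 0.134, 0.091], [0.504, 0.134, 0.094], [0.492, 0.134, 0.097], [0.481, 0.135, 0.08], [0.47, 0.138, 0.053]]
```

View pics/z0.png

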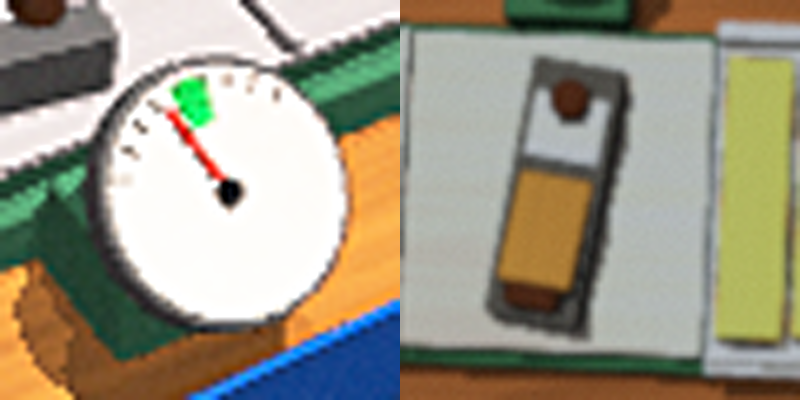

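The needle crop shows the needle just below the green band while the plane is still on the pan. I'm moving above the plane first.

>>> carry_out:
  motion: "0.01 0.017 0 0 0 -1 0;0.02 0.034 0 0 0 -1.4 0;0.02 0.034 0 0 0 -1.4 0;0.02 0.034 0 0 0 -1.4 0;0.02 0.034 0 0 0 -1.4 0;0.02 0.034 0 0 0 -1.4 0;0.02 0.034 0 0 0 -1.4 0;0.02 0.034 0 0 0 -1.4 0;0.02 0.034 0 0 0 -1.4 0;0.02 0.034 0 0 0 -1.4 0;0.02 0.034 0 0 0 -1.4 0;0.02 0.034 0 0 0 -1.4 0;0.02 0.034 0 0 0 -1.4 0;0.02 0.034 0 0 0 -1.4 0;0.02 0.034 0 0 0 -1.4 0;0.02 0.034 0 0 0 -1.4 0;0.02 0.034 0 0 0 -1.4 0;0.02 0.034 0 0 0 -1.4 0;0.02 0.034 0 0 0 -1.4 0;0.02 0.034 0 0 0 -1.4 0"
  grip_force: 40

```text
time_s: 1.77
ee_pos: [0.5408, 0.136, 0.2051]
eef_rot: [3.141, 0.0, -0.206]
force: [0.4, -0.8, -0.1]
grip_width: 0.0938
grip_force: 0.0
```

>>> carry_out:
  motion: "0 0 -0.02 0 0 0.8 0;0 0 -0.03 0 0 0 0;0 0 -0.03 0 0 0 0;0 0 -0.03 0 0 0 0;0 0 -0.025 0 0 0 0;0 0 -0.012 0 0 0 0;0 0 0 0 0 0 0;0 0 0 0 0 0 200;0 0 0 0 0 0 200;0 0 0 0 0 0 200;0 0 0 0 0 0 200;0 0 0 0 0 0 200;0 0 0 0 0 0 200"

```text
time_s: 2.85
ee_pos: [0.5407, 0.1343, 0.0591]
eef_rot: [-3.141, -0.001, -0.191]
force: [-0.1, 4.5, 0.7]
grip_width: 0.0575
grip_force: 1.8
```

>>> carry_out:
  motion: "0 0 0 0 0 0 220;0 0 0 0 0 0 220;0 0 0 0 0 0 220;0 0 0 0 0 0 220"

```text
time_s: 3.18
ee_pos: [0.5405, 0.1341, 0.0586]
eef_rot: [-3.141, -0.001, -0.191]
force: [1.5, 3.9, 1.4]
grip_width: 0.0497
grip_force: 40.0
```

>>> carry_out:
  motion: "0 0 0.008 0 0 0 220;0 0 0.02 0 0 0 220;0 0 0.03 0 0 0 220;0 0 0.03 0 0 0 220;-0.002 -0.015 0.02 0 0 1 220;-0.004 -0.034 0 0 0 1.7 220;-0.004 -0.034 0 0 0 1.7 220;-0.004 -0.034 0 0 0 1.7 220;-0.004 -0.034 0 0 0 1.7 220;-0.004 -0.034 0 0 0 1.7 220;-0.004 -0.034 0 0 0 1.7 220;-0.004 -0.034 0 0 0 1.7 220;-0.004 -0.034 0 0 0 1.7 220;-0.004 -0.034 0 0 0 1.7 220;-0.004 -0.034 0 0 0 1.7 220;-0.004 -0.034 0 0 0 1.7 220;-0.004 -0.034 0 0 0 1.7 220;-0.004 -0.034 0 0 0 1.7 220;-0.004 -0.034 0 0 0 1.7 220;-0.002 -0.020 0 0 0 1 220"

```text
time_s: 4.85
ee_pos: [0.4783, -0.3799, 0.1656]
eef_rot: [-3.14, 0.002, 0.259]
force: [0.7, -0.3, -7.1]
grip_width: 0.0497
grip_force: 40.0
```

```bash
python3 - <<'E'
from h import *
c=snap("scene","pics/s1.png"); W=cloud(c); print(ctrl.get_obs()["ee_pos"])
im=c["pixels"]; cv2.imwrite("pics/z1.png",np.hstack([cv2.resize(im[150:330,30:270,::-1],(400,300)),cv2.resize(im[215:275,315:375,::-1],(300,300),interpolation=cv2.INTER_CUBIC)]))
E
```

```text
[ 0.47787376 -0.38209491  0.16544882]
```

View pics/z1.png

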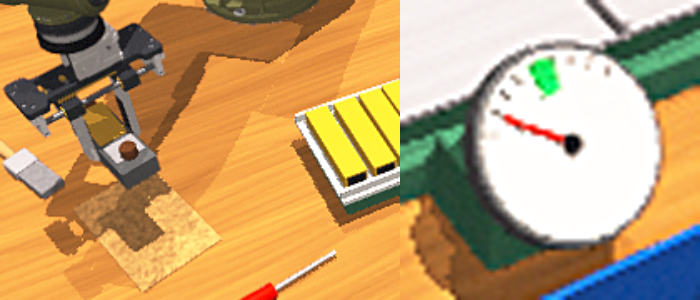

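The plane hangs level over the mat, and the dial needle now sits well below the green band. I'm lowering the plane.

>>> carry_out:
  motion: "0 0 -0.02 0 0 0 220;0 0 -0.035 0 0 0 220;0 0 -0.035 0 0 0 220;0 0 -0.03 0 0 0 220;0 0 -0.02 0 0 0 220;0 0 -0.008 0 0 0 220;0 0 -0.002 0 0 0 220;0 0 -0.001 0 0 0 220;0 0 0 0 0 0 220;0 0 0 0 0 0 220"

```text
time_s: 5.73
ee_pos: [0.4808, -0.3776, 0.017]
eef_rot: [3.14, -0.001, 0.259]
force: [-0.6, 0.3, -6.1]
grip_width: 0.0497
grip_force: 40.0
```

>>> carry_out:
  motion: "0 0 -0.001 0 0 0 220;0 0 -0.001 0 0 0 220;0 0 -0.001 0 0 0 220;0 0 0 0 0 0 220"

```text
time_s: 6.07
ee_pos: [0.4805, -0.3772, 0.013]
eef_rot: [3.141, -0.0, 0.259]
force: [-1.5, 0.2, -0.5]
grip_width: 0.0496
grip_force: 40.0
```

>>> carry_out:
  motion: "0 0 0 0 0 0 0;0 0 0 0 0 0 0;0 0 0 0 0 0 0;0 0 0 0 0 0 0;0 0 0 0 0 0 0;0 0 0 0 0 0 0;0 0 0.02 0 0 0 0;0 0 0.03 0 0 0 0;0 0 0.04 0 0 0 0;0 0 0.04 0 0 0 0;0.005 0.025 0.02 0 0 7 0;0.005 0.025 0 0 0 7 0;0.005 0.025 0 0 0 7 0;0.006 0.025 0 0 0 7 0;0.006 0.025 0 0 0 7 0;0.006 0.025 0 0 0 7 0;0.006 0.025 0 0 0 7 0;0.006 0.025 0 0 0 7 0;0.006 0.012 0 0 0 7 0;0 0 0 0 0 7 0"

```text
time_s: 7.73
ee_pos: [0.5321, -0.1627, 0.1627]
eef_rot: [3.141, -0.0, 1.49]
force: [-0.4, -0.4, -0.2]
grip_width: 0.0939
grip_force: 0.0
```

```bash
cat >> h.py <<'E'
def needle(c):
    W=cloud(c); im=c["pixels"]; hsv=cv2.cvtColor(im,cv2.COLOR_RGB2HSV); H,S,V=[hsv[...,i] for i in range(3)]
    roi=np.zeros(H.shape,bool); roi[215:275,318:375]=True
    m=roi&(S<40)&(V>180)&(np.abs(W[...,0]-.695)<.06)&(W[...,2]>.06)
    P=W[m]; P=P[~np.isnan(P[:,0])]; 
    P=P[np.hypot(P[:,0]-.69,P[:,1]-.135)<.055]
    c0=P.mean(0); n=np.linalg.svd(P-c0,full_matrices=False)[2][2]; n*=np.sign(n[2])
    def cast(mask):
        v,u=np.nonzero(mask); q=cv2.undistortPoints(np.stack([u,v],1).astype(float)[:,None],np.array(c["K"],float),np.array(c["dist"],float))[:,0]
        d=np.c_[q[:,0],-q[:,1],-np.ones(len(q))]@att(c).T; o=np.array(c["position"])
        return o+d*(((c0-o)@n)/(d@n))[:,None]
    up=np.array([0,0,1])-n*n[2]; up/=np.linalg.norm(up); rt=np.cross(up,n)
    f=lambda X:np.c_[(X-c0)@rt,(X-c0)@up]
    blk=f(cast(roi&(V<60))); ctr=blk[np.hypot(*blk.T)<.02].mean(0)
    red=f(cast(roi&((H<8)|(H>172))&(S>120)&(V>100)))-ctr; red=red[np.hypot(*red.T)<.05]
    grn=f(cast(roi&(H>50)&(H<75)&(S>150)&(V>150)))-ctr; grn=grn[np.hypot(*grn.T)<.05]
    cw=lambda X:np.arctan2(*X.mean(0))
    return n.round(3),len(red),len(grn),"angle",round(1.125+cw(red[np.hypot(*red.T)>.01])-cw(grn),3)
def bars(c):
    W=cloud(c); hsv=cv2.cvtColor(c["pixels"],cv2.COLOR_RGB2HSV); H,S,V=[hsv[...,i] for i in range(3)]
    m=((H>24)&(H<36)&(S>90)&(V>90)).astype(np.uint8); m[:,:150]=0;m[:,345:]=0;m[:150]=0;m[240:]=0
    n,l,s,_=cv2.connectedComponentsWithStats(m)
    for i in range(1,n):
        if s[i,4]>60:
            P=W[l==i]; P=P[~np.isnan(P[:,0])]; A=np.c_[P[:,0]-P[:,0].mean(),P[:,1]-P[:,1].mean(),np.ones(len(P))]; k=np.linalg.lstsq(A,P[:,2],rcond=None)[0]
            print("bar",box(P[:,:2]),"z %.4f tilt y %.3f"%(k[2],k[1]))
E
python3 - <<'E'
from h import *
c=snap("scene"); print(needle(c))
c=snap("top"); bars(c)
W=cloud(c); print("pan z",np.nanmedian(W[170:215,208:225,2]),np.nanmedian(W[170:215,245:260,2]), "lip/deck x",)
r=W[170:225,395:470]; m=(r[...,2]>.022)&(r[...,2]<.06); P=r[m]; print("plane",box(P[:,:2]),np.percentile(P[:,2],[5,50,95]))
E
```

```text
(array([ 0.642, -0.022,  0.766]), 20, 28, 'angle', np.float64(0.259))
bar [ 0.5385  0.0333  0.1475  0.0348 -2.7255] z 0.0841 tilt y 0.012
bar [ 0.5389 -0.0064  0.1492  0.0366 -3.3679] z 0.0840 tilt y -0.017
bar [ 0.5402 -0.0495  0.1553  0.035  -2.6813] z 0.0839 tilt y 0.011
bar [ 0.5338 -0.0946  0.1486  0.0351 -2.1705] z 0.0839 tilt y -0.029
pan z 0.05635972629668884 0.0562603628022289 lip/deck x
plane [ 0.5001 -0.3722  0.0992  0.0528 16.2157] [0.02945497 0.03704402 0.05055816]
```

>>> carry_out:
  motion: "0 0 -0.03 0 0 2 0;0 0 -0.035 0 0 0 0;0 0 -0.02 0 0 0 0;0 0 -0.009 0 0 0 0;0 0 0 0 0 0 0;0.001 0.02 0 0 0 0 0;0.001 0.015 0 0 0 0 0;0 0.006 0 0 0 0 0;0 0.006 0 0 0 0 0;0 0.006 0 0 0 0 0;0.001 0.006 0 0 0 0 0;0 0.006 0 0 0 0 0;0 0.006 0 0 0 0 0;0 0.006 0 0 0 0 0;0.001 0.006 0 0 0 0 0;0 0.006 0 0 0 0 0;0 0.006 0 0 0 0 0;0 0.006 0 0 0 0 0;0 0.005 0 0 0 0 0;0 0 0 0 0 0 0"

```text
time_s: 9.5
ee_pos: [0.5357, -0.0589, 0.069]
eef_rot: [3.14, 0.0, 1.516]
force: [0.7, 0.0, 0.3]
grip_width: 0.0939
grip_force: 0.0
```

```bash
python3 - <<'E'
from h import *
c=snap("scene"); print(needle(c))
c=snap("top","pics/t2.png"); bars(c); print(ctrl.get_obs()["ee_pos"])
cv2.imwrite("pics/z2.png",cv2.resize(c["pixels"][140:245,150:350,::-1],(800,420)))
E
```

```text
(array([ 0.641, -0.024,  0.767]), 17, 28, 'angle', np.float64(0.435))
bar [ 0.5384  0.044   0.1662  0.105  -2.7287] z 0.0881 tilt y -0.363
bar [ 5.33000e-01 -5.97000e-02  7.24000e-02  1.53000e-02  7.88873e+01] z 0.3755 tilt y 0.005
[ 0.5352419  -0.0588933   0.06843067]
```

View pics/z2.png

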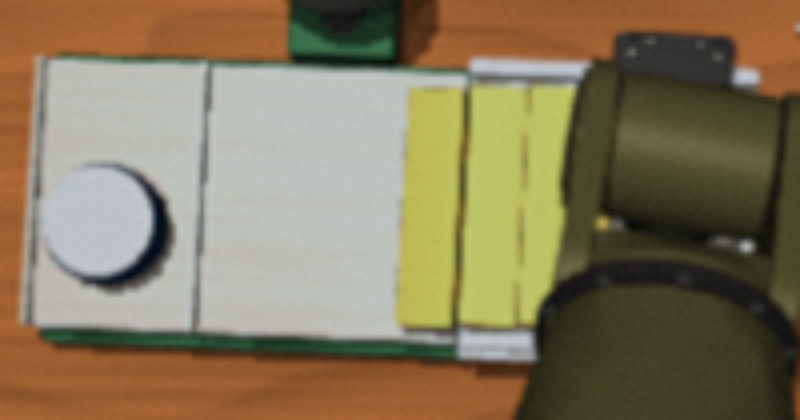

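Bar1 is leaning off the deck edge at zoomed pixel (430,205), with bars 2 to 4 closed up behind it. I'm pushing further.

>>> carry_out:
  motion: "0 0.003 0 0 0 0 0;0 0.005 0 0 0 0 0;0 0.005 0 0 0 0 0;0.001 0.005 0 0 0 0 0;0 0.005 0 0 0 0 0;0 0.005 0 0 0 0 0;0 0.005 0 0 0 0 0;0 0.003 0 0 0 0 0;0 0 0 0 0 0 0;0 0 0 0 0 0 0"

```text
time_s: 10.43
ee_pos: [0.5362, -0.023, 0.0683]
eef_rot: [-3.141, -0.0, 1.516]
force: [0.9, -1.0, -0.0]
grip_width: 0.0938
grip_force: 0.0
```

```bash
cat >> h.py <<'E'
def prof(c):
    W=cloud(c); hsv=cv2.cvtColor(c["pixels"],cv2.COLOR_RGB2HSV); H,S,V=[hsv[...,i] for i in range(3)]
    m=(H>22)&(H<36)&(S>90)&(V>80)&(W[...,2]<.12)&(W[...,2]>.05)&(W[...,0]>.46)&(W[...,0]<.62)
    P=W[m]; y=P[:,1]-np.tan(np.radians(2.7))*(.541-P[:,0])*-1  # de-skew to x=.541
    for a in np.arange(-.14,.22,.006):
        k=(y>a)&(y<=a+.006)
        if k.sum()>25: print("%.3f:%.1f"%(a+.003,1000*np.median(P[k,2])),end="  ")
    print()
E
python3 - <<'E'
from h import *
c=snap("scene"); print(needle(c))
c=snap("top"); prof(c); print(ctrl.get_obs()["ee_pos"])
E
```

```text
(array([ 0.637, -0.024,  0.771]), 17, 28, 'angle', np.float64(0.614))
0.037:84.1  0.043:83.9  0.049:83.7  0.055:83.6  0.061:83.9  0.067:83.8  0.073:83.5  0.079:83.2  0.085:83.0  0.091:80.6  0.097:77.9  0.103:76.5  0.109:77.0  0.115:76.3  0.121:76.7  0.127:76.8  0.133:75.7  
[ 0.53614069 -0.02300439  0.06825729]
```

>>> carry_out:
  motion: "0 0.003 0 0 0 0 0;0 0.005 0 0 0 0 0;0 0.005 0 0 0 0 0;0.001 0.005 0 0 0 0 0;0 0.005 0 0 0 0 0;0 0.005 0 0 0 0 0;0 0.005 0 0 0 0 0;0 0.003 0 0 0 0 0;0 0 0 0 0 0 0;0 0 0 0 0 0 0"

```text
time_s: 11.37
ee_pos: [0.5372, 0.0132, 0.0684]
eef_rot: [-3.141, -0.0, 1.516]
force: [0.3, -0.3, 0.7]
grip_width: 0.0941
grip_force: 0.0
```

```bash
sed -i 's/(.541-P\[:,0\])\*-1/(.541-P[:,0])/' h.py && python3 - <<'E'
from h import *
c=snap("scene","pics/s3.png"); print(needle(c))
c=snap("top"); prof(c); print(ctrl.get_obs()["ee_pos"])
E
```

```text
(array([ 0.644, -0.028,  0.765]), 16, 27, 'angle', np.float64(0.824))
0.085:83.0  0.091:81.8  0.097:74.8  0.103:74.9  0.109:74.1  0.115:74.4  0.121:74.2  0.127:73.7  0.133:74.6  0.139:74.6  0.145:74.9  0.151:74.6  0.157:74.7  0.163:74.3  
[0.53722664 0.01307819 0.06837389]
```

Bars 1 and 2 are down on the pan, and bar3 is hung up at the edge. I'll nudge it 3 mm clear of the deck, back off, and bring closed fingers above it.

>>> carry_out:
  motion: "0 0.002 0 0 0 0 0;0 0.001 0 0 0 0 0;0 0 0 0 0 0 0;0 -0.01 0 0 0 0 0;0 -0.01 0 0 0 0 0;0 0 0.03 0 0 0 255;0 0 0.03 0 0 0 255;0 0 0 0 0 0 255;0 0.02 0 0 0 0 255;0 0.03 0 0 0 0 255;0.003 0.032 0 0 0 0 255;0 0 0 0 0 0 255;0 0 -0.02 0 0 0 255;0 0 -0.01 0 0 0 255;0 0 0 0 0 0 255;0 0 0 0 0 0 255;0 0 0 0 0 0 255;0 0 0 0 0 0 255"

```text
time_s: 12.97
ee_pos: [0.5407, 0.0776, 0.0992]
eef_rot: [3.141, -0.0, 1.515]
force: [-0.2, 0.3, -0.0]
grip_width: 0.0106
grip_force: 0.0
```

```bash
python3 - <<'E'
from h import *
c=snap("scene","pics/s4.png"); print(needle(c))
cv2.imwrite("pics/z4.png",cv2.resize(c["pixels"][150:300,200:400,::-1],(800,600)))
E
```

```text
(array([ 0.64 , -0.025,  0.768]), 16, 19, 'angle', np.float64(1.018))
```

View pics/z4.png

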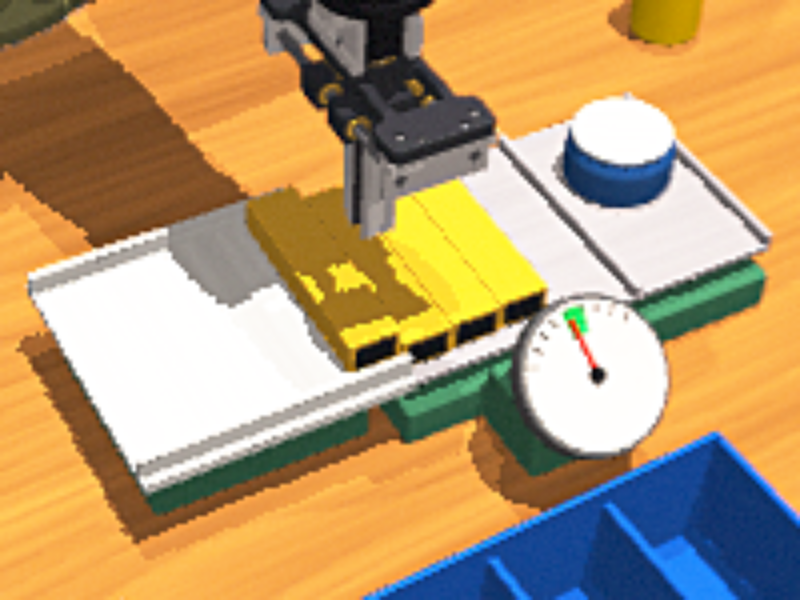

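The needle now points into the green band and bar3 looks down level with bars 1 and 2. I'm withdrawing the arm to verify.

>>> carry_out:
  motion: "0 0 0.02 0 0 0 255;0 0 0.04 0 0 0 255;0 0 0.04 0 0 0 255;0 -0.02 0.02 0 0 0 255;-0.01 -0.038 0 0 0 0 255;-0.01 -0.038 0 0 0 0 255;-0.01 -0.038 0 0 0 0 255;-0.01 -0.038 0 0 0 0 255;-0.01 -0.038 0 0 0 0 255;-0.01 -0.038 0 0 0 0 255;-0.01 -0.038 0 0 0 0 255;-0.01 -0.038 0 0 0 0 255;0 0 0 0 0 0 255;0 0 0 0 0 0 255"

```text
time_s: 14.18
ee_pos: [0.4597, -0.2476, 0.2187]
eef_rot: [3.141, 0.0, 1.513]
force: [0.3, -0.7, -0.9]
grip_width: 0.0005
grip_force: 0.0
```

```bash
sed -i 's/    cw=lambda/    np.save("dial.npy",[*ctr]); cw=lambda/; s/return n.round(3),/return n.round(3),"red",round(cw(red[np.hypot(*red.T)>.01]),3),"grn",round(cw(grn),3),/' h.py && python3 - <<'E'
from h import *
c=snap("scene","pics/s5.png"); print(needle(c))
d=dict(c); d["pixels"]=cv2.imread("pics/s1.png")[:,:,::-1].copy(); print("ref",needle(d))
d["pixels"]=cv2.imread("pics/s3.png")[:,:,::-1].copy(); print("ref",needle(d))
c=snap("top","pics/t5.png"); prof(c); W=cloud(c)
print("pan",np.nanmedian(W[170:215,203:207,2]))
hsv=cv2.cvtColor(c["pixels"],cv2.COLOR_RGB2HSV); m=np.abs(W[...,2]-.04)<.02; m[:170]=0;m[265:]=0;m[:,:395]=0;m[:,470:]=0
m=cv2.morphologyEx(m.astype(np.uint8),cv2.MORPH_OPEN,np.ones((3,3))).astype(bool)
print("plane",box(W[m][:,:2]),np.percentile(W[m][:,2],[5,50,95]))
s=cv2.imread("pics/s5.png"); t=cv2.imread("pics/t5.png")
cv2.imwrite("pics/z5.png",np.hstack([cv2.resize(s[215:275,315:375],(400,400),interpolation=cv2.INTER_CUBIC),cv2.resize(t[140:270,195:325][:, :],(400,400))]))
E
```

```text
(array([ 0.646, -0.025,  0.763]), 'red', np.float64(-0.091), 'grn', np.float64(0.016), 16, 19, 'angle', np.float64(1.018))
ref (array([ 0.647, -0.025,  0.762]), 'red', np.float64(-0.875), 'grn', np.float64(-0.013), 20, 28, 'angle', np.float64(0.262))
ref (array([ 0.647, -0.026,  0.762]), 'red', np.float64(-0.313), 'grn', np.float64(-0.012), 16, 27, 'angle', np.float64(0.824))
0.025:83.7  0.031:84.0  0.037:84.0  0.043:83.7  0.049:84.3  0.055:84.1  0.061:72.8  0.067:72.4  0.073:72.8  0.079:72.4  0.085:72.4  0.091:72.7  0.097:72.3  0.103:72.6  0.109:72.3  0.115:72.1  0.121:72.4  0.127:72.3  0.133:72.5  0.139:72.4  0.145:72.7  0.151:72.2  0.157:72.3  0.163:72.1  
pan 0.04841316835182319
plane [ 4.15900e-01 -3.87400e-01  3.24000e-02  1.29000e-02  8.94075e+01] [0.03094719 0.03721304 0.05274132]
```

View pics/z5.png

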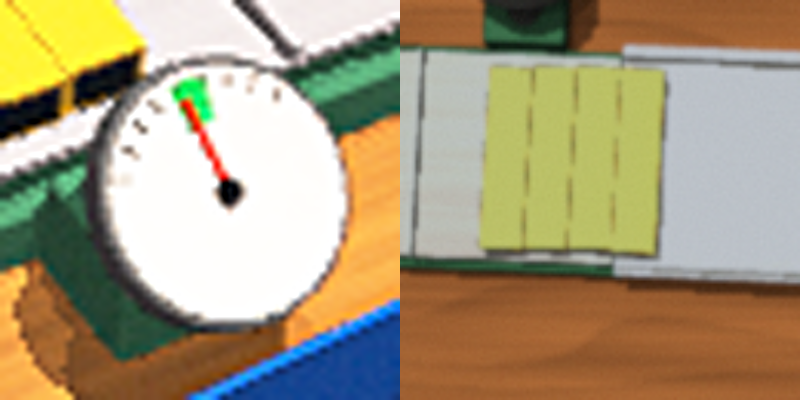

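```bash
python3 -c "
from station import ctrl
print(ctrl.hand_in())"
```

```text
the job is handed in; nothing more can be done
None
```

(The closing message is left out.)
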